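# Dowel a heel and hold it in the corner jig

### The arm

A 6-joint arm with a two-finger parallel gripper is mounted at the origin on the work surface. World frame = base frame: x ahead of the robot, y to its left, z up, the work surface at z = 0. Lengths are in m, angles in rad, forces in N, time in s.
With the tool pointing down it reaches from about 0.375 to 0.975 m from the base axis. Payload 3.8 kg.
Tool frame: the origin (TCP) lies midway between the tips of the shut fingers; the grasp point (between the pads) lies 19 mm behind it; z points along the fingers, y is the line along which they close (so a half turn about z gives the same grasp; the last joint's range is limited). The gripper opens to 85 mm and grips with 20 to 120 N. Pads are 22 mm wide; open, the fingers measure 114 mm over their backs; the gripper's body (76 mm by 85 mm) begins 54 mm behind the grasp point. The pads swing forward as they close: fully open they stand 13 mm farther back than shut.
Start: joints at [-1.213, 0.264, 1.604, -0, 1.274, -0.037], TCP at [0.26, -0.623, 0.231] pointing down, gripper open.
Joint ranges: [-2.63, 2.63], [-0.94, 2.18], [0.31, 2.57], [-1.31, 4.45], [0, 2.66], [-2.55, 2.55]. Speed limits (rad/s): [2.57, 2.57, 3.14, 3.14, 3.14, 3.14].

### API

Orientations are given as a rotation vector (axis times angle).
In Python, from workcell import status, read_camera, workorder, masks_of gives the robot as it stands.
- The arm moves only by the tool drive_tool, never from a script. Its argument "rows" is a list of rows, each a list of 7 numbers: the turn, a rotation vector about the tool's x, y, z in degrees, then the shift along the tool's x, y, z in m, then the opening, from 0 (shut) to 1 (fully open). In form: [[ax, ay, az, tx, ty, tz, claw], ...]. A call has 1 to 8 rows; each row shifts and turns the commanded pose from where the row before left it, along the tool's axes as they then stand; what a row does not reach is not made up. A row lasts 1/12 s, in which the tool goes at most 41.7 mm and 7.16 degrees, less where a joint would pass 70% of its speed; a pose out of reach is approached as far as the arm can. A call is refused whole if a number of a shift passes 0.0417 or a number of a turn 7.16, either way. A call with a gripper value outside its range is refused whole. The fingers move at their own pace and stop on an object; "force" is the grip in N (left out, the last holds). Time passes only in rows, so rows that do not move let the fingers close. It gives the time, the measured TCP pose, the force, the opening and the grip force at its end, in the units of the state.
- status.read_state(): the state, without advancing time (a new reading comes with each control period).
- read_camera(name): name is "scene" or "top"; returns a dict with "color" (400x640x3 uint8, red, green, blue), "intrinsics" (3x3 intrinsics, pixels), "D" ([k1, k2, p1, p2, k3] as OpenCV has them; the pictures are not rectified), "world_from_camera" (4x4, takes a point from camera to world coordinates). Camera axes: x right, y up, looking along -z (the intrinsics and any distortion apply to the point x, -y, -z); pixel columns grow to the right and rows downward; lengths in m; the calibration is good to about 2 mm. A picture is of the moment at which its call begins. There is no depth.
- workorder.finish_job(): hands the job in; it is judged then, once.
Trained networks look in a picture, given as the dict that the camera call returned (one of the last four; its "shot" number tells which), for a name from the list of things; names that differ only in an ending like _2 or _b are one class to them, and where a whole thing is asked for, a point or a joint stands for the part that bears it (a point fixed in the world has none). Each returns a list of dicts, best first, with "score" (0 to 1); they miss things now and then, are a little off and sometimes report something else, mostly with a low value. They report only what shows in the picture. A call takes as long as a camera call. They do not tell look-alikes from the thing itself.
- masks_of(picture, name): "mask" (400x640 bool, what is visible of it) and "bbox" ([left, top, right, bottom] in pixels, round what is visible of it).
The state is a dict: "time": time; "q": joint angles; "joint_vel": joint speeds; "joint_torque": joint torques, N m; "tool_pos": TCP position; "tcp_rot": TCP orientation; "wrist_force": force on the tool from outside, world axes, zero at the start; "torque": the same for the moment, N m; "width": opening from 0.0 (shut) to 1.0 (fully open); "grip_force": force on a finger pad.
Only numpy, scipy, OpenCV 4.12 (cv2) and the standard library are available. Lean on these libraries where they do the work, as an engineer would, in place of code of your own. Each camera call takes 0.05 s, during which the arm holds its last target. There are 200 camera calls.

### The job

Take the taller of the two steel dowels out of the rack and stand it in the bore of the wooden heel, right down to the bottom. Then set the heel flat on the jig plate and press it into the corner, its flat front face square against the long fence and its side against the short fence, and finish while still holding it pressed firmly against both fences. Leave the short dowel, the jar and the hammer where they are.

Things in the scene. Friction and masses are not known exactly. Their poses are not given: they have to be found in the camera images.
- tall_dowel: plain steel dowel, 10 mm diameter, 65 mm long, about 40 g, to be stood in the heel; origin at the centre of its lower end, z axis along it upward. It starts upright in one of the rack's two bores, 45 mm standing out; which bore varies
- short_dowel: plain steel dowel, 10 mm diameter, 40 mm long, in the rack's other bore, 20 mm standing out; not needed; origin at the centre of its lower end, z up
- rack: fixed light wooden block 70 (x) x 110 (y) x 35 mm high with two upright bores, 12 mm wide and 20 mm deep, at y = -26 and +26 mm from its middle; origin at the centre of its underside; its long side is its y axis
- heel: loose wooden shoe heel, 48 mm high, about 120 g. From above a D: flat part x -26 to +26 mm, y -25 to +25 mm, with a half-round back of radius 25 mm behind it (to x = -51 mm). Front face (x = +26 mm) and sides (y = +-25 mm) are flat and upright. Origin on the underside, mid flat part; z up, x towards the front face, which starts within 0.6 rad of facing away from the robot
- bore_mouth (a point): centre of the mouth of the heel's upright bore, on the heel's top face, 10 mm ahead (+x) of the heel's origin; the bore is 13 mm wide and 32 mm deep with a 2 mm chamfer, so a seated tall dowel stands out 33 mm above the heel
- breast (a point): middle of the heel's flat front face, 26 mm ahead (+x) of the heel's origin and 24 mm above its underside
- jig: fixed aluminium plate 170 x 170 x 12 mm carrying two steel fences, both 15 mm high above the plate and 16 mm thick; origin at the centre of the plate's underside, z up. The long fence lies along its far (+x) edge, the short fence on its left (+y) side; the corner to use is where they meet
- long_fence: long fence, 150 mm long along the jig's y axis; its inner face (looking to the jig's -x) is the plane x = +60 mm of the jig. Origin on that inner face, mid-length, at the plate's top; axes as the jig's. Wood on these fences is not slippery: sliding the heel along one can take up to about as much force as presses it there
- short_fence: short fence, 56 mm long along jig x (0 to 56 mm); inner face (looking to jig -y) at y = +55 mm of the jig. Origin on that face, mid-length, at the plate top; axes as the jig. A heel home in the corner has its origin at jig x = +34, y = +30, z = +12 mm; fingers holding the heel by its sides pass over this fence if kept over 15 mm above the plate
- jar: small closed glass jar with a white lid, 56 mm diameter, 55 mm high, a bystander; origin at the centre of its underside
- hammer: hammer lying on the bench, a bystander; origin under its middle, handle along its -x axis
Mind the look-alikes: they are no part of the job. Of the things like the jig, leave any that is yellow; of the rest the larger one is meant. What is shaped like the heel but orange is not meant.

How it is judged:
By the outcome, as a careful person would: the job done as asked, in the order asked, and still so for the second after the job is handed in, while the arm keeps its last pose, push and grip.
It also fails if it takes over 72 s, if anything falls off the work surface, if the arm or the gripper's body presses on something with over 40 N, if the wrist force passes 120 N, or if a joint passes its speed limit or range.

## Working session

There is one attempt and no reset: what is moved stays moved. The work goes in short steps, Python scripts to look and compute and a tool call to move; the robot and the scene stay as the last step left them, time stands still between calls to the robot, and variables do not carry over. Pictures are saved under pics/ and viewed, at most 10 in all, crops included, and the job is handed in when it is done.

Besides the shell and the picture viewer there is one more tool, called after "Request:" as name(argument=value, ...), one argument or row to a line, values as JSON. drive_tool: Moves the arm, as the interface text tells. Its arguments: {"type":"object","properties":{"rows":{"type":"array"},"force":{"type":"number"}},"required":["rows"]}

```bash
mkdir -p pics; ls; cat > h.py <<'E'
import numpy as np,cv2
from workcell import status, read_camera, workorder, masks_of
def pix2plane(p,uv,z):
    uv=np.array(uv,float).reshape(-1,1,2)
    n=cv2.undistortPoints(uv,np.array(p["intrinsics"],float),np.array(p["D"],float)).reshape(-1,2)
    T=np.array(p["world_from_camera"]); d=np.c_[n[:,0],-n[:,1],-np.ones(len(n))]@T[:3,:3].T; o=T[:3,3]
    return o+d*((z-o[2])/d[:,2])[:,None]
def proj(p,X):
    T=np.linalg.inv(np.array(p["world_from_camera"])); X=np.array(X,float).reshape(-1,3)
    c=X@T[:3,:3].T+T[:3,3]; c=c*[1,-1,-1]
    return cv2.projectPoints(c,np.zeros(3),np.zeros(3),np.array(p["intrinsics"],float),np.array(p["D"],float))[0].reshape(-1,2)
def save(p,n,crop=None,k=1):
    im=p["color"][:,:,::-1]
    if crop: l,t,r,b=crop; im=im[t:b,l:r]
    cv2.imwrite("pics/"+n,cv2.resize(im,None,fx=k,fy=k,interpolation=cv2.INTER_CUBIC))
E
python3 - <<'E'
from h import *
print(status.read_state())
for c in ("top","scene"):
    p=read_camera(c); save(p,c+"0.png")
    print(c,np.round(p["world_from_camera"],3).tolist(),np.round(p["intrinsics"],1).tolist(),p["D"])
    for n in ["tall_dowel","short_dowel","rack","heel","jig","long_fence","short_fence","jar","hammer"]:
        print(n,[(round(m["score"],2),[int(v) for v in m["bbox"]],int(m["mask"].sum())) for m in masks_of(p,n)])
E
```

```text
pics
{'time': 0.0, 'q': array([-1.21294068e+00,  2.64760188e-01,  1.60537489e+00,  7.61746618e-06,
        1.27369526e+00, -3.69088161e-02]), 'joint_vel': array([ 0.00032618, -0.00108271, -0.00184884,  0.00079483,  0.00184987,
        0.00041001]), 'joint_torque': array([-7.23943012e-04, -5.15114808e+01, -3.67317224e+01, -1.42732092e-04,
        1.30556009e-02,  2.98156874e-05]), 'tool_pos': array([ 0.25933812, -0.62240185,  0.22995681]), 'tcp_rot': array([-3.07842672e+00, -6.15639083e-01,  5.49958625e-04]), 'wrist_force': array([-0.54584224,  0.06172437, -0.26019879]), 'torque': array([0.01103852, 0.02117686, 0.00148336]), 'grip_force': 0.0, 'width': 1.0008609513782147}
top [[-0.012, 0.995, -0.103, 0.411], [-1.0, -0.014, -0.011, 0.023], [-0.013, 0.103, 0.995, 1.283], [0.0, 0.0, 0.0, 1.0]] [[510.8, 0.0, 311.4], [0.0, 510.8, 201.1], [0.0, 0.0, 1.0]] [-0.07944384  0.          0.          0.          0.        ]
tall_dowel [(0.57, [480, 194, 489, 201], 36)]
short_dowel [(0.22, [407, 119, 426, 148], 468)]
rack [(0.75, [443, 183, 495, 217], 1289), (0.38, [361, 202, 392, 233], 658)]
heel [
[... 679 characters left out ...]
[0.04298528 0.         0.         0.         0.        ]
tall_dowel [(0.4, [173, 155, 181, 168], 60)]
short_dowel []
rack []
heel [(0.92, [300, 191, 324, 225], 702), (0.63, [263, 170, 283, 205], 575)]
jig [(0.96, [450, 225, 514, 278], 1881), (0.9, [410, 139, 492, 199], 2736), (0.83, [339, 192, 433, 271], 3943), (0.7, [265, 169, 284, 206], 616)]
long_fence [(0.67, [345, 230, 404, 263], 640), (0.63, [453, 248, 494, 277], 303), (0.63, [415, 163, 468, 192], 501), (0.5, [340, 195, 432, 270], 3938)]
short_fence [(0.61, [402, 237, 411, 253], 141), (0.5, [260, 170, 282, 206], 665)]
jar [(0.72, [183, 219, 212, 254], 633)]
hammer [(0.66, [240, 245, 312, 357], 1647), (0.34, [163, 156, 214, 193], 1215)]
```

View pics/top0.png

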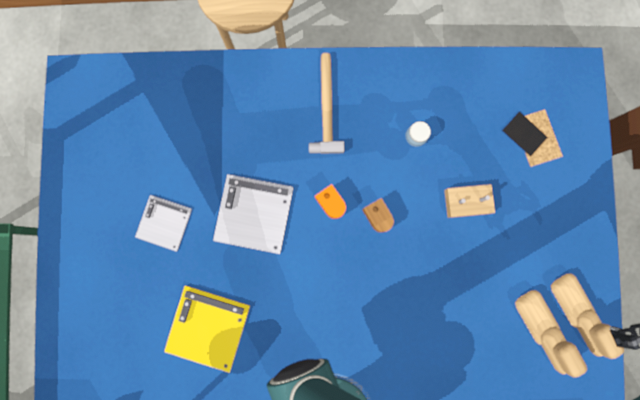

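View pics/scene0.png

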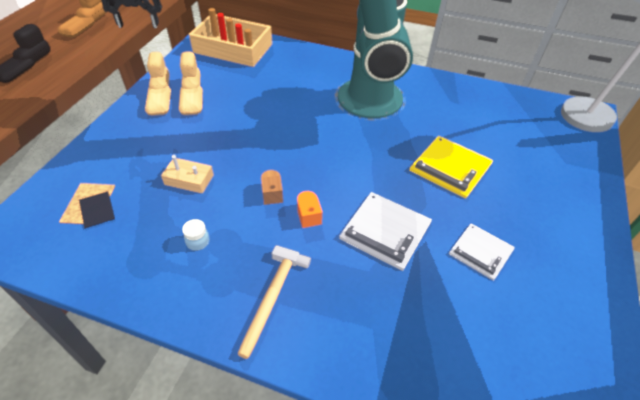

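The top picture shows the brown heel at (379,216), the large white jig at (253,213), and the rack at (470,201). The dowel on the rack's right looks taller, which the scene picture supports at (175,160). The look-alikes are the orange heel, the yellow jig and the small jig. Next I'll fit silhouettes to get poses.

```bash
cat > fit.py <<'E'
from h import *
from scipy.optimize import minimize
def box(x0,x1,y0,y1,z0,z1): return np.array([[x,y,z] for x in(x0,x1) for y in(y0,y1) for z in(z0,z1)])
a=np.linspace(np.pi/2,3*np.pi/2,25)
D=np.r_[[[.026,.025],[.026,-.025]],np.c_[-.026+.025*np.cos(a),.025*np.sin(a)]]
HEEL=[np.r_[np.c_[D,0*D[:,:1]],np.c_[D,0*D[:,:1]+.048]]]
JIG=[box(-.085,.085,-.085,.085,0,.012),box(.06,.076,-.075,.075,.012,.027),box(0,.056,.055,.071,.012,.027)]
RACK=[box(-.035,.035,-.055,.055,0,.035)]
def place(v,q,z0=0):
    c,s=np.cos(q[2]),np.sin(q[2]); return v@np.array([[c,s,0],[-s,c,0],[0,0,1]])+[q[0],q[1],z0]
S=8
def render(p,parts,q,box_,z0=0):
    l,t,r,b=box_; im=np.zeros(((b-t)*S,(r-l)*S),np.uint8)
    for v in parts:
        u=(proj(p,place(v,q,z0))-[l-.5,t-.5])*S-.5
        cv2.fillConvexPoly(im,cv2.convexHull(np.round(u*16).astype(np.int32)),255,cv2.LINE_AA,4)
    return cv2.resize(im,(r-l,b-t),interpolation=cv2.INTER_AREA)/255.
def alpha(p,box_,hi=None):
    l,t,r,b=box_; c=p["color"][t:b,l:r].astype(float); f=c[...,2]/(c.sum(2)+1)  # blueness
    bg=np.median(np.r_[f[0],f[-1],f[:,0],f[:,-1]]); lo=np.percentile(f,hi if hi else 10)
    return np.clip((bg-f)/(bg-lo),0,1)
def fit(views,parts,q0,z0=0):
    A=[(p,b,alpha(p,b)) for p,b in views]
    cost=lambda q:sum(((render(p,parts,q,b,z0)-al)**2).sum() for p,b,al in A)
    best=min((minimize(cost,[*q0[:2],q0[2]+d],method="Nelder-Mead",options=dict(initial_simplex=np.array([*q0[:2],q0[2]+d])+np.r_[np.zeros((1,3)),np.diag([.008,.008,.1])],xatol=1e-5,fatol=1e-3)) for d in(-.2,.2)),key=lambda r:r.fun)
    return best.x,best.fun
E
cat > m0.py <<'E'
from fit import *
t=read_camera("top"); s=read_camera("scene")
g=lambda p,u,v,z:pix2plane(p,[u,v],z)[0,:2]
for n,parts,ct,bt,bs,z,yaw in [("heel",HEEL,(379,216),(356,192,400,240),(252,162,294,212),.04,.4),
  ("jig",JIG,(253,213),(204,166,302,262),(330,184,442,276),.01,-.15),("rack",RACK,(470,201),(436,175,504,225),(154,150,222,200),.03,0.)]:
    q0=[*g(t,*ct,z),yaw]
    for nm,v in (("top",[(t,bt)]),("scene",[(s,bs)]),("both",[(t,bt),(s,bs)])):
        q,f=fit(v,parts,q0); print(n,nm,np.round(q,4),round(f,1))
def crop(p,b,k): l,tt,r,bb=b; return cv2.resize(p["color"][tt:bb,l:r,::-1],(400,300),interpolation=cv2.INTER_CUBIC)
im=np.vstack([np.hstack([crop(t,(440,178,500,223),7),crop(s,(158,150,218,195),7)]),np.hstack([crop(t,(350,190,410,235),7),crop(s,(244,165,304,210),7)])])
cv2.imwrite("pics/c1.png",im)
E
python3 m0.py
```

```text
heel top [ 0.5116 -0.1236  0.5098] 7.8
heel scene [ 0.5061 -0.1273  0.4979] 14.8
heel both [ 0.5106 -0.1245  0.5018] 55.3
jig top [ 0.5139  0.1847 -0.2054] 63.7
jig scene [ 0.5093  0.181  -0.2045] 71.1
jig both [ 0.512   0.1832 -0.2047] 268.2
rack top [ 0.5383 -0.3569  0.0775] 26.6
rack scene [ 0.5328 -0.3618  0.078 ] 32.7
rack both [ 0.5369 -0.3582  0.0715] 131.5
```

View pics/c1.png

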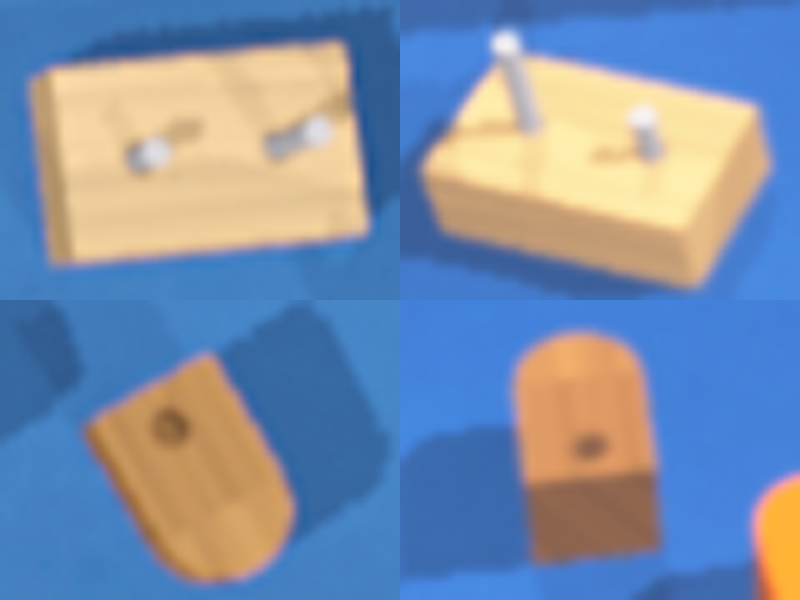

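The tall dowel is in the right-hand (−y) bore. The two views disagree by about 5 mm, so I'll check the cameras against the fingertips over the rack.

Request:
drive_tool(
  rows=[
    [0, 0, -7.1, 0, 0, 0.01, 0.25],
    [0, 0, -7.1, 0, 0, 0.01, 0.25],
    [0, 0, -7.1, 0, 0, 0.01, 0.25],
    [0, 0, -7.1, 0, 0, 0.01, 0.25],
    [0, 0, -7.1, 0, 0, 0.01, 0.25],
    [0, 0, -7.1, 0, 0, 0.01, 0.25],
    [0, 0, -7.1, 0, 0, 0.01, 0.25],
    [0, 0, -7.1, 0, 0, 0.01, 0.25],
  ],
  force=25,
)

```text
time: 1.77
tool_pos: [0.2596, -0.6231, 0.1508]
tcp_rot: [2.411, 2.015, -0.0]
wrist_force: [0.3, -0.0, 0.9]
width: 0.248
grip_force: 0.0
```

Request:
drive_tool(
  rows=[
    [0, 0, -7.1, 0, 0, 0, 0.25],
    [0, 0, -7.1, 0, 0, 0, 0.25],
    [0, 0, 0, 0, 0, 0, 0.25],
  ],
)

```text
time: 2.02
tool_pos: [0.2596, -0.6229, 0.1508]
tcp_rot: [-2.146, -2.293, -0.001]
wrist_force: [0.6, -0.4, 1.1]
width: 0.249
grip_force: 0.0
```

```bash
cat > go.py <<'E'
import sys
from h import *
from scipy.spatial.transform import Rotation as R
def rel(target,yaw=None):
    s=status.read_state(); r=R.from_rotvec(s["tcp_rot"]); M=r.as_matrix()
    y=np.arctan2(M[1,0],M[0,0])
    print("t",round(s["time"],2),"pos",np.round(s["tool_pos"],4),"yaw",round(y,4),"tilt",np.round(M[:,2],4),"F",np.round(s["wrist_force"],1),"T",np.round(s["torque"],2),"w",round(s["width"],3),"g",round(s["grip_force"],1))
    if target is not None: print("shift tool",np.round(M.T@(np.array(target)-s["tool_pos"]),4), "az deg",None if yaw is None else round(-np.degrees((yaw-y+np.pi)%(2*np.pi)-np.pi),2))
if __name__=="__main__":
    v=[float(x) for x in sys.argv[1:]]; rel(v[:3] if len(v)>=3 else None, v[3] if len(v)>3 else None)
E
python3 go.py .537 -.385 .14 1.645
```

```text
t 2.02 pos [ 0.2596 -0.6229  0.1508] yaw 1.637 tilt [-2.e-04  7.e-04 -1.e+00] F [ 0.6 -0.4  1.1] T [-0.    0.    0.02] w 0.249 g 0.0
shift tool [0.219  0.2926 0.0109] az deg -0.46
```

Request:
drive_tool(
  rows=[
    [0, 0, 0, 0.0274, 0.0366, 0.001, 0.25],
    [0, 0, 0, 0.0274, 0.0366, 0.001, 0.25],
    [0, 0, 0, 0.0274, 0.0366, 0.001, 0.25],
    [0, 0, 0, 0.0274, 0.0366, 0.001, 0.25],
    [0, 0, 0, 0.0274, 0.0366, 0.001, 0.25],
    [0, 0, 0, 0.0274, 0.0366, 0.001, 0.25],
    [0, 0, 0, 0.0274, 0.0366, 0.001, 0.25],
    [0, 0, 0, 0.0274, 0.0366, 0.001, 0.25],
  ],
)

```text
time: 2.68
tool_pos: [0.5148, -0.4056, 0.1445]
tcp_rot: [2.154, 2.285, 0.0]
wrist_force: [-0.0, 0.0, -0.9]
width: 0.253
grip_force: 0.0
```

Request:
drive_tool(
  rows=[
    [0, 0, 0, 0, 0, 0.01, 0.25],
    [0, 0, 0, 0, 0, 0, 0.25],
    [0, 0, 0, 0, 0, 0, 0.25],
  ],
)

```text
time: 2.93
tool_pos: [0.5128, -0.4064, 0.1333]
tcp_rot: [-2.15, -2.288, 0.001]
wrist_force: [-1.0, 0.1, -0.5]
width: 0.251
grip_force: 0.0
```

```bash
python3 - <<'E'
from h import *; import go
go.rel([.537,-.385,.14],1.645)
s=read_camera("scene"); t=read_camera("top"); p0=status.read_state()["tool_pos"]
print(proj(s,[p0,p0+[.012,0,0],p0-[.012,0,0]]),proj(t,[p0]))
print("exp dowel top", proj(s,[[.537,-.385,.08]]), pix2plane(s,[[173.7,156.5]],.08), pix2plane(s,[[194,167.5]],.055))
A=cv2.resize(s["color"][110:200,140:240,::-1],(800,720)[0:2] if 0 else (660,594),interpolation=cv2.INTER_CUBIC)
cv2.imwrite("pics/f1.png",A)
E
```

```text
t 2.93 pos [ 0.5128 -0.4064  0.1333] yaw 1.6332 tilt [-1.6e-03  7.0e-04 -1.0e+00] F [-1.   0.1 -0.5] T [0.01 0.01 0.02] w 0.251 g 0.0
shift tool [ 0.0198  0.0254 -0.0067] az deg -0.68
[[166.17783839 132.51291776]
 [163.52905044 135.43801484]
 [168.79053068 129.62618887]] [[506.60419121 206.27696476]]
exp dowel top [[173.67052606 156.64906474]] [[ 0.53649406 -0.38522693  0.08      ]] [[ 0.53261422 -0.33384338  0.055     ]]
```

View pics/f1.png

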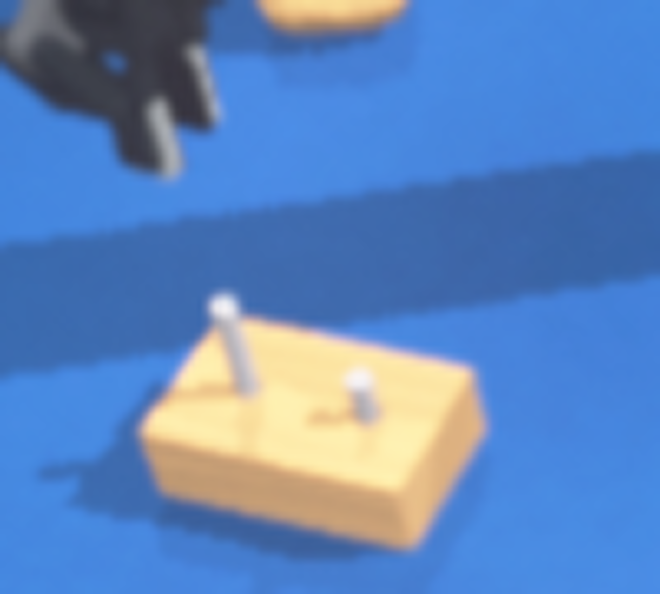

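Fingertips sit near (163–172, 129–136) px, which matches the prediction to 1–2 px. So I use the mean of the two views for the dowel: about (0.5375, −0.385).

Request:
drive_tool(
  rows=[
    [0, 0, -0.4, 0.01, 0.0125, 0, 0.6],
    [0, 0, -0.3, 0.0098, 0.0133, 0, 0.6],
    [0, 0, 0, 0, 0, 0.01, 0.6],
    [0, 0, 0, 0, 0, 0.015, 0.6],
    [0, 0, 0, 0, 0, 0, 0.6],
  ],
)

```text
time: 3.45
tool_pos: [0.5362, -0.3839, 0.1057]
tcp_rot: [-2.133, -2.3, 0.001]
wrist_force: [-1.0, -0.1, -0.6]
width: 0.6
grip_force: 0.0
```

```bash
python3 go.py .5375 -.385 .053 1.645
```

```text
t 3.45 pos [ 0.5362 -0.3839  0.1057] yaw 1.6463 tilt [-0.004  0.003 -1.   ] F [-1.  -0.1 -0.6] T [-0.01  0.02  0.07] w 0.6 g 0.0
shift tool [-0.0013  0.0014  0.0527] az deg 0.08
```

Request:
drive_tool(
  rows=[
    [0, 0, 0, -0.0013, 0.0014, 0.012, 0.6],
    [0, 0, 0, 0, 0, 0.02, 0.6],
    [0, 0, 0, 0, 0, 0.02, 0.5],
    [0, 0, 0, 0, 0, 0, 0.3],
    [0, 0, 0, 0, 0, 0, 0.25],
    [0, 0, 0, 0, 0, 0, 0.2],
  ],
  force=20,
)

```text
time: 3.95
tool_pos: [0.5396, -0.3871, 0.0577]
tcp_rot: [2.136, 2.303, 0.0]
wrist_force: [-0.4, -1.0, 1.0]
width: 0.204
grip_force: 0.0
```

Request:
drive_tool(
  rows=[
    [0, 0, 0, 0, 0, 0, 0.15],
    [0, 0, 0, 0, 0, 0, 0.1],
    [0, 0, 0, 0, 0, 0, 0.0],
    [0, 0, 0, 0, 0, 0, 0.0],
  ],
)

```text
time: 4.28
tool_pos: [0.5399, -0.3875, 0.0587]
tcp_rot: [2.134, 2.302, -0.0]
wrist_force: [-0.8, 0.0, 4.9]
width: 0.104
grip_force: 19.6
```

```bash
python3 go.py .5375 -.385 .053 1.645
```

```text
t 4.28 pos [ 0.5399 -0.3875  0.0587] yaw 1.6462 tilt [ 0.0019 -0.0018 -1.    ] F [-0.8  0.   4.9] T [0.01 0.19 0.01] w 0.104 g 19.6
shift tool [ 0.0027 -0.0023  0.0057] az deg 0.07
```

Request:
drive_tool(
  rows=[
    [0, 0, 0, 0, 0, 0, 0.0],
    [0, 0, 0, 0, 0, 0, 0.0],
  ],
)

```text
time: 4.45
tool_pos: [0.54, -0.3874, 0.0587]
tcp_rot: [2.134, 2.302, -0.0]
wrist_force: [-1.5, -0.2, 5.6]
width: 0.109
grip_force: 19.8
```

```bash
python3 - <<'E'
from h import *; import go
go.rel([.5375,-.385,.053],1.645)
s=read_camera("scene"); t=read_camera("top")
A=cv2.resize(s["color"][130:200,150:240,::-1],(720,560),interpolation=cv2.INTER_CUBIC)
cv2.imwrite("pics/g1.png",A)
go.rel(None)
E
```

```text
t 4.45 pos [ 0.54   -0.3874  0.0587] yaw 1.6463 tilt [ 0.0019 -0.0018 -1.    ] F [-1.5 -0.2  5.6] T [-0.07  0.31  0.02] w 0.109 g 19.8
shift tool [ 0.0026 -0.0023  0.0057] az deg 0.07
t 4.55 pos [ 0.54   -0.3875  0.0587] yaw 1.6462 tilt [ 0.0019 -0.0018 -1.    ] F [-1.  -0.9  5.8] T [-0.06  0.3  -0.05] w 0.106 g 19.8
```

View pics/g1.png

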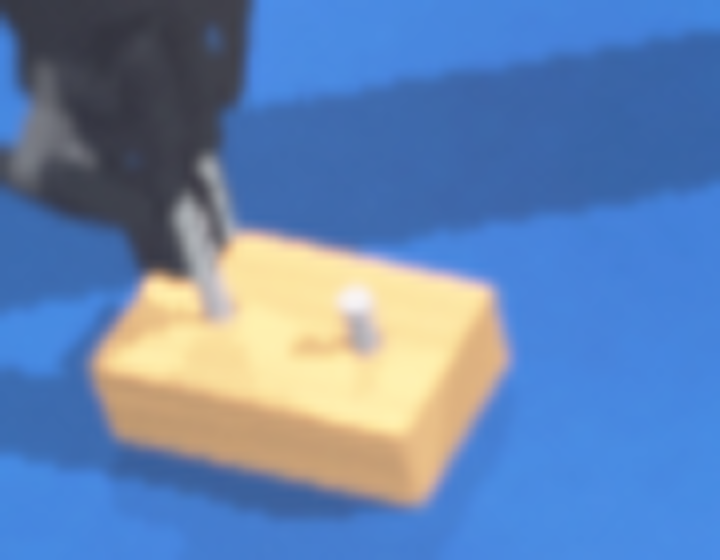

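The dowel is gripped, but the pads sit about 5 mm high and slightly off in y. I'll regrip lower and more centred.

Request:
drive_tool(
  rows=[
    [0, 0, 0, 0, 0, 0, 0.3],
    [0, 0, 0, 0, 0, 0, 0.3],
    [0, 0, 0, 0.003, 0, 0.005, 0.3],
    [0, 0, 0, 0, 0, 0, 0.3],
    [0, 0, 0, 0, 0, 0, 0.2],
    [0, 0, 0, 0, 0, 0, 0.1],
    [0, 0, 0, 0, 0, 0, 0.0],
    [0, 0, 0, 0, 0, 0, 0.0],
  ],
  force=30,
)

```text
time: 5.22
tool_pos: [0.5389, -0.3835, 0.0518]
tcp_rot: [-2.136, -2.303, 0.0]
wrist_force: [-0.2, -0.2, -0.3]
width: 0.105
grip_force: 29.2
```

Request:
drive_tool(
  rows=[
    [0, 0, 0, 0, 0, 0, 0.0],
    [0, 0, 0, 0, 0, -0.005, 0.0],
    [0, 0, 0, 0, 0, -0.01, 0.0],
    [0, 0, 0, 0, 0, -0.02, 0.0],
    [0, 0, 0, 0, 0, -0.02, 0.0],
    [0, 0, 0, 0, 0, -0.02, 0.0],
    [0, 0, 0, 0, 0, -0.02, 0.0],
  ],
  force=40,
)

```text
time: 5.8
tool_pos: [0.5392, -0.3839, 0.1492]
tcp_rot: [2.135, 2.303, 0.0]
wrist_force: [-0.0, -0.3, -0.3]
width: 0.103
grip_force: 39.0
```

```bash
python3 go.py .5195 -.120 .12 1.645
```

```text
t 5.8 pos [ 0.5392 -0.3839  0.1492] yaw 1.6462 tilt [ 1.1e-03 -9.0e-04 -1.0e+00] F [-0.  -0.3 -0.3] T [-0.04 -0.04  0.01] w 0.103 g 39.0
shift tool [2.647e-01 2.000e-04 2.900e-02] az deg 0.07
```

Request:
drive_tool(
  rows=[
    [0, 0, 0, 0.033, 0, 0, 0.0],
    [0, 0, 0, 0.033, 0, 0, 0.0],
    [0, 0, 0, 0.033, 0, 0, 0.0],
    [0, 0, 0, 0.033, 0, 0, 0.0],
    [0, 0, 0, 0.033, 0, 0, 0.0],
    [0, 0, 0, 0.033, 0, 0, 0.0],
    [0, 0, 0, 0.033, 0, 0, 0.0],
    [0, 0, 0, 0.033, 0, 0, 0.0],
  ],
)

```text
time: 6.47
tool_pos: [0.5192, -0.1191, 0.1485]
tcp_rot: [2.135, 2.302, 0.002]
wrist_force: [1.1, 0.5, -0.3]
width: 0.098
grip_force: 39.0
```

Request:
drive_tool(
  rows=[
    [0, 0, 0, 0, 0, 0.02, 0.0],
    [0, 0, 0, 0, 0, 0.02, 0.0],
    [0, 0, 0, 0, 0, 0, 0.0],
    [0, 0, 0, 0, 0, 0, 0.0],
  ],
)

```text
time: 6.8
tool_pos: [0.5183, -0.12, 0.107]
tcp_rot: [-2.135, -2.303, 0.001]
wrist_force: [0.4, 0.2, 0.1]
width: 0.103
grip_force: 39.0
```

```bash
python3 - <<'E'
from h import *; import go
go.rel([.5204,-.1188,.11],1.645)
s=read_camera("scene"); t=read_camera("top"); P=status.read_state()["tool_pos"]
print("pred dowel bottom scene/top",proj(s,[P-[0,0,.0368]]),proj(t,[P-[0,0,.0368]]))
for q in ((.5116,-.1236,.51),(.509,-.1255,.50)):
    b=np.array([q[0]+.01*np.cos(q[2]),q[1]+.01*np.sin(q[2]),.048]); print("pred mouth",proj(s,b),proj(t,b))
A=cv2.resize(s["color"][150:220,240:290,::-1],(400,560),interpolation=cv2.INTER_CUBIC)
B=cv2.resize(t["color"][180:250,350:400,::-1],(400,560),interpolation=cv2.INTER_CUBIC)
cv2.imwrite("pics/h1.png",np.hstack([A,B]))
E
```

```text
t 6.8 pos [ 0.5183 -0.12    0.107 ] yaw 1.6465 tilt [-1.6e-03  4.0e-04 -1.0e+00] F [0.4 0.2 0.1] T [ 0.04 -0.06 -0.05] w 0.103 g 39.0
shift tool [ 0.0011  0.0021 -0.003 ] az deg 0.09
pred dowel bottom scene/top [[270.65756437 181.32172603]] [[377.76719975 207.18700837]]
pred mouth [[271.97113245 188.02269957]] [[375.70656663 207.97192802]]
pred mouth [[271.66006654 187.12216948]] [[376.55075045 209.00784296]]
```

View pics/h1.png

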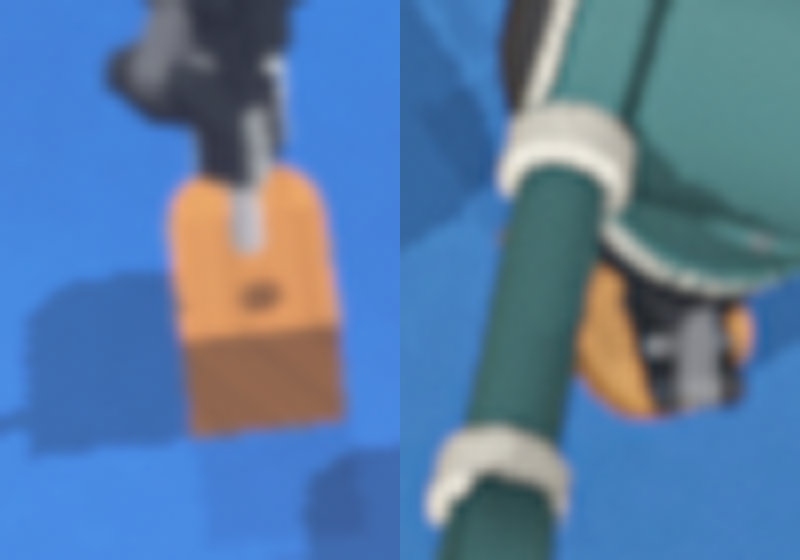

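```bash
python3 - <<'E'
from h import *
s=read_camera("scene"); c=s["color"].astype(float); g=c.mean(2)
np.set_printoptions(linewidth=200)
print(g[176:192,264:281].astype(int)); print((c.max(2)-c.min(2))[176:184,264:281].astype(int))
w=np.clip(140-g[183:191,267:278],0,None); v,u=np.mgrid[183:191,267:278]; ok=w>5; w=w*ok
m=[(u*w).sum()/w.sum(),(v*w).sum()/w.sum()]; print(m,pix2plane(s,[m],.046))
P=status.read_state()["tool_pos"];print(P,pix2plane(s,[[270.8,180.8]],P[2]-.0368))
E
```

```text
[[166 166 167 169 170 178 188 191 175 165 162 160 159 158 159 163 161]
 [164 164 163 164 167 177 188 190 175 163 161 160 157 156 157 162 165]
 [161 162 161 161 164 175 186 190 176 164 161 160 158 156 157 162 165]
 [161 161 160 160 163 174 185 189 177 164 161 160 158 156 156 161 164]
 [161 161 160 160 162 173 183 185 173 163 161 160 159 155 156 159 163]
 [161 161 161 159 161 169 176 175 165 160 160 161 159 156 155 159 161]
 [161 161 161 159 157 159 164 164 161 159 160 161 158 156 155 158 162]
 [161 161 161 159 155 155 157 159 159 158 159 160 159 156 154 157 162]
 [161 160 161 159 155 154 154 152 149 149 154 158 159 156 154 157 163]
 [161 160 161 159 156 151 144 135 129 130 139 152 158 157 154 156 162]
 [161 160 161 159 155 146 132 118 112 114 126 145 157 157 154 155 161]
 [161 161 161 160 155 144 128 114 110 113 128 146 157 157 154 155 160]
 [161 160 161 160 156 148 136 125 124 131 144 156 159 158 154 154 158]
 [161 160 161 161 158 153 149 146 148 151 156 160 159 156 152 149 152]
 [161 160 160 159 157 153 150 151 153 153 153 153 150 145 140 134 134]
 [155 153 151 150 146 140 136 135 135 134 132 128 125 121 117 113 112]]
[[129 127 121  91  30   5   7  32  88 120 126 125 125 124 120  88  25]
 [127 127 121  91  33   6   6  29  82 116 124 125 124 123 122 102  39]
 [125 126 121  92  38   7   5  26  75 114 124 124 124 123 123 108  44]
 [124 125 120  95  42   8   6  27  74 113 123 124 124 124 124 112  50]
 [124 124 122 102  53  15  14  41  85 115 123 124 123 123 123 115  64]
 [124 124 123 115  84  52  52  80 108 122 124 123 123 123 122 116  67]
 [124 123 124 121 114 103 105 115 121 124 125 123 124 123 121 115  73]
 [123 123 123 123 122 122 122 123 123 123 124 123 123 122 122 119  88]]
[np.float64(272.0785804816223), np.float64(186.62610899873258)] [[ 0.51419275 -0.12125034  0.046     ]]
[ 0.52026757 -0.12113733  0.10872848] [[ 0.51844331 -0.12126294  0.07192848]]
```

```bash
python3 - <<'E'
from h import *
from go import *
P=[]
for i in range(4):
    s=read_camera("scene"); P.append(status.read_state()["tool_pos"]); c=s["color"].astype(float); S=1-(c.max(2)-c.min(2))/124
    w=np.clip(S[176:180,266:274],0,1); print(np.round(P[-1],4),(w*np.arange(266,274)).sum()/w.sum(), np.clip(S[176:184,269:271],0,1).mean(1).sum())
P=np.mean(P,0)
m=pix2plane(s,[[272.08,186.63]],.047)[0]; d=pix2plane(s,[[269.6,179.7]],P[2]-.0368)[0]
print(m,d,m-d,P); M=R.from_rotvec(status.read_state()["tcp_rot"]).as_matrix(); print("tool shift",M.T@(m-d))
E
```

```text
[ 0.5203 -0.1212  0.1087] 269.50919026328864 5.411290322580646
[ 0.5202 -0.1211  0.1085] 269.45887016848366 5.42741935483871
[ 0.52   -0.1211  0.1083] 269.50446871896725 5.423387096774193
[ 0.5198 -0.121   0.108 ] 269.6106983655275 5.423387096774194
[ 0.51502139 -0.12081937  0.047     ] [ 0.51577591 -0.12574628  0.07158824] [-0.00075452  0.00492691 -0.02458824] [ 0.52005311 -0.12107901  0.10838824]
tool shift [ 0.0049839  -0.00042471  0.02458466]
```

Request:
drive_tool(
  rows=[
    [0, 0, 0, 0.004, -0.0004, 0, 0.0],
    [0, 0, 0, 0, 0, 0.008, 0.0],
    [0, 0, 0, 0, 0, 0.007, 0.0],
    [0, 0, 0, 0, 0, 0, 0.0],
    [0, 0, 0, 0, 0, 0, 0.0],
  ],
)

```text
time: 7.57
tool_pos: [0.5173, -0.1161, 0.0907]
tcp_rot: [-2.135, -2.302, 0.002]
wrist_force: [-0.1, -0.6, -0.7]
width: 0.104
grip_force: 39.0
```

```bash
python3 - <<'E'
from h import *
import go
go.rel(None)
s=read_camera("scene"); 
A=cv2.resize(s["color"][165:205,255:295,::-1],(560,560),interpolation=cv2.INTER_CUBIC)
cv2.imwrite("pics/h2.png",A)
E
```

```text
t 7.57 pos [ 0.5173 -0.1161  0.0907] yaw 1.6463 tilt [-2.4e-03  7.0e-04 -1.0e+00] F [-0.1 -0.6 -0.7] T [-0.01  0.01  0.  ] w 0.104 g 39.0
```

View pics/h2.png

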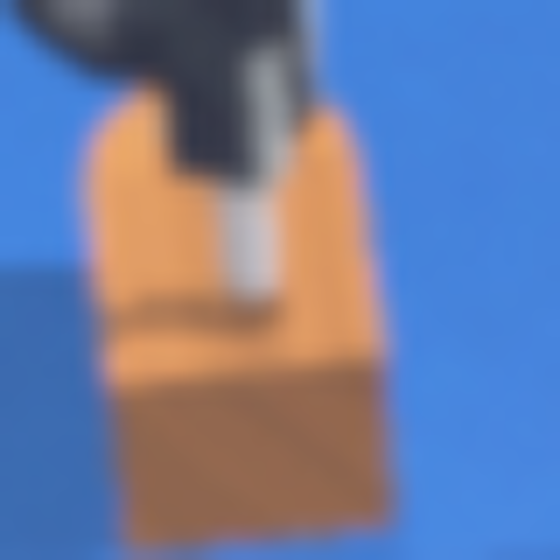

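The dowel tip is at (272.5,186.2), right above the bore and about 1.5–2 mm too far to +y. I'll correct that and insert.

Request:
drive_tool(
  rows=[
    [0, 0, 0, -0.0015, 0, 0, 0.0],
    [0, 0, 0, 0, 0, 0.004, 0.0],
    [0, 0, 0, 0, 0, 0.004, 0.0],
    [0, 0, 0, 0, 0, 0.004, 0.0],
    [0, 0, 0, 0, 0, 0.003, 0.0],
    [0, 0, 0, 0, 0, 0, 0.0],
  ],
)

```text
time: 8.12
tool_pos: [0.5177, -0.1177, 0.0759]
tcp_rot: [-2.135, -2.302, 0.001]
wrist_force: [0.3, 0.5, -0.6]
width: 0.097
grip_force: 39.0
```

```bash
python3 go.py
```

```text
t 8.12 pos [ 0.5177 -0.1177  0.0759] yaw 1.6462 tilt [-1.8e-03  5.0e-04 -1.0e+00] F [ 0.3  0.5 -0.6] T [ 0.    0.04 -0.04] w 0.097 g 39.0
```

It went in without force. Continuing down.

Request:
drive_tool(
  rows=[
    [0, 0, 0, 0, 0, 0.005, 0.0],
    [0, 0, 0, 0, 0, 0.005, 0.0],
    [0, 0, 0, 0, 0, 0.005, 0.0],
    [0, 0, 0, 0, 0, 0.004, 0.0],
    [0, 0, 0, 0, 0, 0.001, 0.0],
    [0, 0, 0, 0, 0, 0.001, 0.0],
    [0, 0, 0, 0, 0, 0, 0.0],
  ],
)

```text
time: 8.7
tool_pos: [0.5183, -0.1179, 0.0557]
tcp_rot: [-2.136, -2.303, 0.0]
wrist_force: [-0.3, -0.2, -0.4]
width: 0.099
grip_force: 39.0
```

Request:
drive_tool(
  rows=[
    [0, 0, 0, 0, 0, 0.001, 0.0],
    [0, 0, 0, 0, 0, 0.001, 0.0],
    [0, 0, 0, 0, 0, 0, 0.0],
  ],
)

```text
time: 8.95
tool_pos: [0.5185, -0.1179, 0.054]
tcp_rot: [2.136, 2.304, 0.0]
wrist_force: [-0.4, -0.3, -0.5]
width: 0.105
grip_force: 39.0
```

Request:
drive_tool(
  rows=[
    [0, 0, 0, 0, 0, 0.001, 0.0],
    [0, 0, 0, 0, 0, 0.001, 0.0],
    [0, 0, 0, 0, 0, 0, 0.0],
  ],
)

```text
time: 9.2
tool_pos: [0.5187, -0.118, 0.0522]
tcp_rot: [2.136, 2.303, 0.0]
wrist_force: [-0.0, -0.4, 0.8]
width: 0.099
grip_force: 39.5
```

Request:
drive_tool(
  rows=[
    [0, 0, 0, 0, 0, 0.001, 0.0],
    [0, 0, 0, 0, 0, 0, 0.0],
    [0, 0, 0, 0, 0, 0, 0.0],
  ],
)

```text
time: 9.45
tool_pos: [0.5189, -0.118, 0.0521]
tcp_rot: [2.136, 2.303, 0.0]
wrist_force: [-2.5, 0.5, 7.5]
width: 0.098
grip_force: 40.2
```

Seated: contact at the expected depth, 7.5 N upward. Releasing, rising and turning for the heel grasp.

Request:
drive_tool(
  rows=[
    [0, 0, 0, 0, 0, 0, 0.3],
    [0, 0, 0, 0, 0, 0, 0.3],
    [0, 0, 0, 0, 0, 0, 0.35],
    [0, 0, 0, 0, 0, -0.01, 0.4],
    [0, 0, 0, 0, 0, -0.02, 0.4],
    [0, 0, 0, 0, 0, -0.03, 0.4],
    [0, 0, 0, 0, 0, 0, 1.0],
  ],
)

```text
time: 10.03
tool_pos: [0.5225, -0.119, 0.117]
tcp_rot: [2.13, 2.297, 0.007]
wrist_force: [1.0, -0.1, 1.1]
width: 0.53
grip_force: 0.0
```

Request:
drive_tool(
  rows=[
    [0, 0, 7.1, 0, 0, 0, 1.0],
    [0, 0, 7.1, 0, 0, 0, 1.0],
    [0, 0, 7.1, 0, 0, 0, 1.0],
    [0, 0, 7.1, 0, 0, 0, 1.0],
    [0, 0, 7.1, 0, 0, 0, 1.0],
    [0, 0, 7.1, 0, 0, 0, 1.0],
    [0, 0, 7.1, 0, 0, 0, 1.0],
    [0, 0, 7.1, 0, 0, 0, 1.0],
  ],
)

```text
time: 10.7
tool_pos: [0.5186, -0.1179, 0.1114]
tcp_rot: [2.978, 1.001, 0.001]
wrist_force: [-0.6, -0.1, 0.5]
width: 1.002
grip_force: 0.0
```

Request:
drive_tool(
  rows=[
    [0, 0, 7.1, 0, 0, 0, 1.0],
    [0, 0, 1.5, 0, 0, 0, 1.0],
    [0, 0, 0, 0, 0, 0, 1.0],
  ],
)

```text
time: 10.95
tool_pos: [0.5186, -0.118, 0.1114]
tcp_rot: [3.042, 0.784, 0.001]
wrist_force: [-0.4, -0.8, -0.3]
width: 1.001
grip_force: 0.0
```

```bash
cat > m1.py <<'E'
from fit import *; import go
go.rel([.510,-.123,.018],.505)
s=read_camera("scene"); t=read_camera("top")
A=cv2.resize(s["color"][145:215,235:305,::-1],(400,400),interpolation=cv2.INTER_CUBIC)
B=cv2.resize(t["color"][180:250,345:415,::-1],(400,400),interpolation=cv2.INTER_CUBIC)
cv2.imwrite("pics/r1.png",np.hstack([A,B]))
E
python3 m1.py
```

```text
t 10.95 pos [ 0.5186 -0.118   0.1114] yaw 0.5042 tilt [ 4.e-04 -1.e-04 -1.e+00] F [-0.4 -0.8 -0.3] T [0.06 0.   0.03] w 1.001 g 0.0
shift tool [-0.01    0.0002  0.0934] az deg -0.05
```

View pics/r1.png

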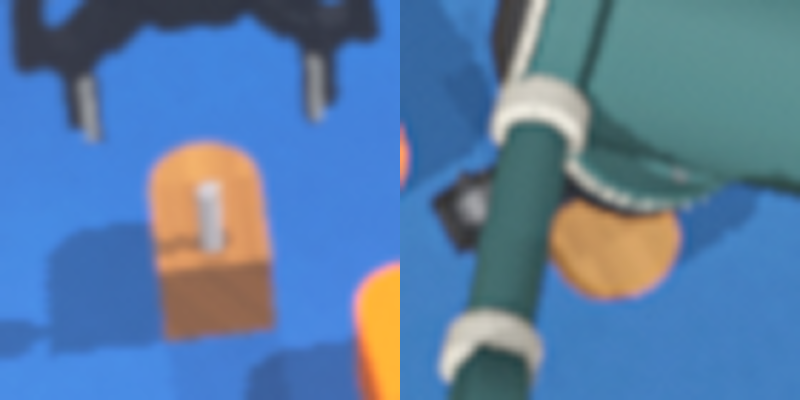

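The dowel stands in the bore, and the fingers straddle the heel clear of the orange one. Descending and gripping the heel by its sides.

Request:
drive_tool(
  rows=[
    [0, 0, 0, -0.01, 0, 0.01, 0.85],
    [0, 0, 0, 0, 0, 0.02, 0.85],
    [0, 0, 0, 0, 0, 0.02, 0.85],
    [0, 0, 0, 0, 0, 0.02, 0.85],
    [0, 0, 0, 0, 0, 0.013, 0.85],
    [0, 0, 0, 0, 0, 0.01, 0.85],
    [0, 0, 0, 0, 0, 0, 0.85],
    [0, 0, 0, 0, 0, 0, 0.7],
  ],
  force=30,
)

```text
time: 11.72
tool_pos: [0.5089, -0.1228, 0.0173]
tcp_rot: [-3.041, -0.784, 0.002]
wrist_force: [-0.7, -0.5, 1.7]
width: 0.727
grip_force: 0.0
```

Request:
drive_tool(
  rows=[
    [0, 0, 0, 0, 0, 0, 0.65],
    [0, 0, 0, 0, 0, 0, 0.6],
    [0, 0, 0, 0, 0, 0, 0.5],
    [0, 0, 0, 0, 0, 0, 0.4],
    [0, 0, 0, 0, 0, 0, 0.4],
  ],
)

```text
time: 12.13
tool_pos: [0.511, -0.1231, 0.0193]
tcp_rot: [3.041, 0.784, 0.003]
wrist_force: [0.3, -0.1, 5.1]
width: 0.579
grip_force: 32.8
```

```bash
python3 go.py
```

```text
t 12.13 pos [ 0.511  -0.1231  0.0193] yaw 0.5049 tilt [ 2.5e-03 -8.0e-04 -1.0e+00] F [ 0.3 -0.1  5.1] T [ 0.03  0.05 -0.01] w 0.579 g 32.8
```

Request:
drive_tool(
  rows=[
    [0, 0, 0, 0, 0, 0, 0.4],
    [0, 0, 0, 0, 0, 0, 0.4],
    [0, 0, 0, 0, 0, -0.01, 0.4],
    [0, 0, 0, 0, 0, -0.02, 0.4],
    [0, 0, 0, 0, 0, -0.02, 0.4],
    [0, 0, 0, 0, 0, -0.02, 0.4],
    [0, 0, 0, 0, 0, -0.015, 0.4],
    [0, 0, 0, 0, 0, 0, 0.4],
  ],
  force=80,
)

```text
time: 12.8
tool_pos: [0.5119, -0.1233, 0.1067]
tcp_rot: [3.039, 0.784, 0.008]
wrist_force: [1.5, -0.4, -1.8]
width: 0.572
grip_force: 83.0
```

Request:
drive_tool(
  rows=[
    [0, 0, 0, 0.012, -0.018, 0, 0.4],
    [0, 0, 0, 0.0178, -0.0267, 0, 0.4],
    [0, 0, 0, 0.0178, -0.0267, 0, 0.4],
    [0, 0, 0, 0.0178, -0.0267, 0, 0.4],
    [0, 0, 0, 0.0178, -0.0267, 0, 0.4],
    [0, 0, 0, 0.0178, -0.0267, 0, 0.4],
    [0, 0, 0, 0.0178, -0.0267, 0, 0.4],
    [0, 0, 0, 0.0178, -0.0267, 0, 0.4],
  ],
)

```text
time: 13.47
tool_pos: [0.5288, 0.1241, 0.1016]
tcp_rot: [-3.042, -0.785, 0.004]
wrist_force: [0.4, -0.3, -1.1]
width: 0.572
grip_force: 82.9
```

Request:
drive_tool(
  rows=[
    [0, 0, 0, 0.0178, -0.0267, 0, 0.4],
    [0, 0, 0, 0.012, -0.018, 0, 0.4],
    [0, 0, 6.8, 0, 0, 0, 0.4],
    [0, 0, 6.8, 0, 0, 0, 0.4],
    [0, 0, 6.8, 0, 0, 0, 0.4],
    [0, 0, 6.8, 0, 0, 0, 0.4],
    [0, 0, 6.8, 0, 0, 0, 0.4],
    [0, 0, 6.7, 0, 0, 0, 0.4],
  ],
)

```text
time: 14.13
tool_pos: [0.5333, 0.1759, 0.1014]
tcp_rot: [3.123, -0.331, -0.004]
wrist_force: [-0.0, 0.1, -1.2]
width: 0.567
grip_force: 83.0
```

Request:
drive_tool(
  rows=[
    [0, 0, 0, 0, 0, 0, 0.4],
    [0, 0, 0, 0, 0, 0, 0.4],
    [0, 0, 0, 0, 0, 0, 0.4],
  ],
)

```text
time: 14.38
tool_pos: [0.534, 0.176, 0.1022]
tcp_rot: [3.125, -0.318, -0.002]
wrist_force: [-0.5, 0.2, -1.4]
width: 0.569
grip_force: 83.0
```

```bash
python3 go.py .538 .197 .034 -.205; python3 - <<'E'
from h import *
s=read_camera("scene"); P=status.read_state()["tool_pos"]
A=cv2.resize(s["color"][140:280,310:450,::-1],(600,600),interpolation=cv2.INTER_CUBIC)
cv2.imwrite("pics/j1.png",A)
E
```

```text
t 14.38 pos [0.534  0.176  0.1022] yaw -0.2027 tilt [-1.4e-03 -4.0e-04 -1.0e+00] F [-0.5  0.2 -1.4] T [ 0.   -0.05 -0.05] w 0.569 g 83.0
shift tool [-0.0002 -0.0214  0.0682] az deg 0.13
```

View pics/j1.png

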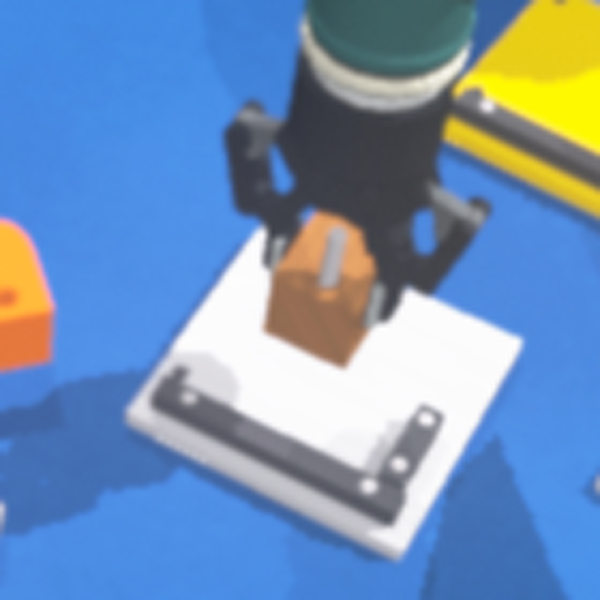

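The heel hangs over the jig, its front parallel to the long fence and the dowel still in place. Moving to the standoff and lowering.

Request:
drive_tool(
  rows=[
    [0, 0, 0, 0, -0.011, 0.01, 0.4],
    [0, 0, 0, 0, -0.0104, 0.015, 0.4],
    [0, 0, 0, 0, 0, 0.015, 0.4],
    [0, 0, 0, 0, 0, 0.015, 0.4],
    [0, 0, 0, 0, 0, 0.008, 0.4],
    [0, 0, 0, 0, 0, 0.003, 0.4],
    [0, 0, 0, 0, 0, 0, 0.4],
    [0, 0, 0, 0, 0, 0, 0.4],
  ],
  force=90,
)

```text
time: 15.1
tool_pos: [0.5394, 0.1974, 0.0372]
tcp_rot: [-3.125, 0.322, -0.001]
wrist_force: [-0.6, 0.4, -1.7]
width: 0.569
grip_force: 93.6
```

Request:
drive_tool(
  rows=[
    [0, 0, 0, 0, 0, 0.001, 0.4],
    [0, 0, 0, 0, 0, 0.001, 0.4],
    [0, 0, 0, 0, 0, 0, 0.4],
  ],
)

```text
time: 15.35
tool_pos: [0.5395, 0.1972, 0.0357]
tcp_rot: [-3.124, 0.322, -0.002]
wrist_force: [-0.3, -0.2, -1.4]
width: 0.57
grip_force: 93.6
```

Request:
drive_tool(
  rows=[
    [0, 0, 0, 0, 0, 0.001, 0.4],
    [0, 0, 0, 0, 0, 0, 0.4],
    [0, 0, 0, 0, 0, 0, 0.4],
  ],
)

```text
time: 15.6
tool_pos: [0.5391, 0.1971, 0.0341]
tcp_rot: [-3.125, 0.322, -0.0]
wrist_force: [-0.4, -0.5, -0.6]
width: 0.574
grip_force: 93.6
```

```bash
python3 go.py .538 .197 .0315 -.205
```

```text
t 15.6 pos [0.5391 0.1971 0.0341] yaw -0.2056 tilt [ 2.e-04  0.e+00 -1.e+00] F [-0.4 -0.5 -0.6] T [ 0.03 -0.01  0.  ] w 0.574 g 93.6
shift tool [-0.001   0.0003  0.0026] az deg -0.04
```

Request:
drive_tool(
  rows=[
    [0, 0, 0, 0, 0, 0.001, 0.4],
    [0, 0, 0, 0, 0, 0.001, 0.4],
    [0, 0, 0, 0, 0, 0, 0.4],
  ],
)

```text
time: 15.85
tool_pos: [0.5388, 0.1971, 0.0317]
tcp_rot: [3.125, -0.322, -0.001]
wrist_force: [-0.5, -0.6, -0.7]
width: 0.569
grip_force: 93.6
```

Request:
drive_tool(
  rows=[
    [0, 0, 0, 0, 0, 0.001, 0.4],
    [0, 0, 0, 0, 0, 0, 0.4],
    [0, 0, 0, 0, 0, 0, 0.4],
  ],
)

```text
time: 16.1
tool_pos: [0.5391, 0.1972, 0.0317]
tcp_rot: [3.125, -0.322, -0.0]
wrist_force: [-2.5, -0.6, 4.3]
width: 0.57
grip_force: 94.3
```

Touching the plate (about 5 N). Now sliding toward the fences.

Request:
drive_tool(
  rows=[
    [0, 0, 0, 0.002, -0.002, 0, 0.4],
    [0, 0, 0, 0.002, -0.002, 0, 0.4],
    [0, 0, 0, 0.002, -0.002, 0, 0.4],
    [0, 0, 0, 0.001, -0.001, 0, 0.4],
    [0, 0, 0, 0, 0, 0, 0.4],
    [0, 0, 0, 0, 0, 0, 0.4],
  ],
)

```text
time: 16.6
tool_pos: [0.5481, 0.2028, 0.0317]
tcp_rot: [-3.125, 0.322, -0.002]
wrist_force: [-1.9, -0.1, 5.8]
width: 0.567
grip_force: 94.7
```

Request:
drive_tool(
  rows=[
    [0, 0, 0, 0.001, 0, 0, 0.4],
    [0, 0, 0, 0.001, 0, 0, 0.4],
    [0, 0, 0, 0, 0, 0, 0.4],
    [0, 0, 0, 0, 0, 0, 0.4],
  ],
)

```text
time: 16.93
tool_pos: [0.5495, 0.2027, 0.0317]
tcp_rot: [-3.124, 0.323, -0.001]
wrist_force: [-2.9, 0.3, 5.2]
width: 0.573
grip_force: 94.6
```

```bash
cat > jf.py <<'E'
from h import *; import go
go.rel(None); s=status.read_state(); y=-.205; c,sn=np.cos(y),np.sin(y); M=np.array([[c,sn],[-sn,c]])
print("jig pos",np.round(1000*M@(s["tool_pos"][:2]-[.513,.184]),1),"jig F",np.round(M@s["wrist_force"][:2],1))
E
python3 jf.py
```

```text
t 16.93 pos [0.5495 0.2027 0.0317] yaw -0.2058 tilt [ 4.e-04  8.e-04 -1.e+00] F [-2.9  0.3  5.2] T [-0.04  0.45 -0.1 ] w 0.573 g 94.6
jig pos [32.  25.7] jig F [-2.9 -0.3]
```

Request:
drive_tool(
  rows=[
    [0, 0, 0, 0.001, 0, 0, 0.4],
    [0, 0, 0, 0.001, 0, 0, 0.4],
    [0, 0, 0, 0, 0, 0, 0.4],
    [0, 0, 0, 0, 0, 0, 0.4],
  ],
)

```text
time: 17.27
tool_pos: [0.5515, 0.2023, 0.0317]
tcp_rot: [-3.124, 0.323, -0.001]
wrist_force: [-3.2, 0.8, 5.1]
width: 0.568
grip_force: 94.6
```

Request:
drive_tool(
  rows=[
    [0, 0, 0, 0.001, 0, 0, 0.4],
    [0, 0, 0, 0, 0, 0, 0.4],
    [0, 0, 0, 0, 0, 0, 0.4],
  ],
)

```text
time: 17.52
tool_pos: [0.5523, 0.2022, 0.0317]
tcp_rot: [-3.124, 0.323, 0.0]
wrist_force: [-2.8, 1.8, 6.6]
width: 0.572
grip_force: 94.8
```

```bash
python3 jf.py
```

```text
t 17.52 pos [0.5523 0.2022 0.0317] yaw -0.2059 tilt [ 1.e-04  9.e-04 -1.e+00] F [-2.8  1.8  6.6] T [ 0.03  0.5  -0.02] w 0.572 g 94.8
jig pos [34.8 25.8] jig F [-3.1  1.2]
```

Request:
drive_tool(
  rows=[
    [0, 0, 0, 0.001, 0, 0, 0.4],
    [0, 0, 0, 0.001, 0, 0, 0.4],
    [0, 0, 0, 0, 0, 0, 0.4],
    [0, 0, 0, 0, 0, 0, 0.4],
  ],
)

```text
time: 17.85
tool_pos: [0.5524, 0.2022, 0.0317]
tcp_rot: [-3.124, 0.324, 0.006]
wrist_force: [-8.8, 3.5, 11.4]
width: 0.571
grip_force: 95.4
```

Request:
drive_tool(
  rows=[
    [0, 0, 0, 0.001, 0, 0, 0.4],
    [0, 0, 0, 0, 0, 0, 0.4],
    [0, 0, 0, 0, 0, 0, 0.4],
  ],
)

```text
time: 18.1
tool_pos: [0.5524, 0.2022, 0.0317]
tcp_rot: [-3.124, 0.324, 0.009]
wrist_force: [-11.4, 2.9, 13.5]
width: 0.568
grip_force: 95.5
```

```bash
python3 jf.py
```

```text
t 18.1 pos [0.5524 0.2022 0.0317] yaw -0.2066 tilt [-0.0055  0.0014 -1.    ] F [-11.4   2.9  13.5] T [ 0.4   1.83 -0.12] w 0.568 g 95.5
jig pos [34.9 25.8] jig F [-11.7   0.5]
```

Long fence contact (11 N). I'll back off 1 mm, find the short fence, then push both.

Request:
drive_tool(
  rows=[
    [0, 0, 0, -0.002, 0, 0, 0.4],
    [0, 0, 0, -0.002, 0, 0, 0.4],
    [0, 0, 0, 0, -0.001, 0, 0.4],
    [0, 0, 0, 0, -0.001, 0, 0.4],
    [0, 0, 0, 0, -0.001, 0, 0.4],
    [0, 0, 0, 0, 0, 0, 0.4],
    [0, 0, 0, 0, 0, 0, 0.4],
  ],
)

```text
time: 18.68
tool_pos: [0.5527, 0.2043, 0.0317]
tcp_rot: [3.125, -0.322, 0.002]
wrist_force: [-1.4, -1.7, 5.8]
width: 0.565
grip_force: 94.8
```

```bash
python3 jf.py
```

```text
t 18.68 pos [0.5527 0.2043 0.0317] yaw -0.2053 tilt [ 1.2e-03 -6.0e-04 -1.0e+00] F [-1.4 -1.7  5.8] T [-0.55  0.23  0.03] w 0.565 g 94.8
jig pos [34.7 28. ] jig F [-1. -2.]
```

Request:
drive_tool(
  rows=[
    [0, 0, 0, 0, -0.001, 0, 0.4],
    [0, 0, 0, 0, -0.001, 0, 0.4],
    [0, 0, 0, 0, 0, 0, 0.4],
    [0, 0, 0, 0, 0, 0, 0.4],
  ],
)

```text
time: 19.02
tool_pos: [0.5529, 0.2057, 0.0316]
tcp_rot: [3.124, -0.322, 0.001]
wrist_force: [-2.5, -4.3, 7.5]
width: 0.571
grip_force: 94.8
```

```bash
python3 jf.py
```

```text
t 19.02 pos [0.5529 0.2057 0.0316] yaw -0.2053 tilt [ 7.0e-04 -1.5e-03 -1.0e+00] F [-2.5 -4.3  7.5] T [-0.84  0.22 -0.  ] w 0.571 g 94.8
jig pos [34.7 29.3] jig F [-1.6 -4.7]
```

Request:
drive_tool(
  rows=[
    [0, 0, 0, 0, -0.001, 0, 0.4],
    [0, 0, 0, 0, -0.001, 0, 0.4],
    [0, 0, 0, 0, 0, 0, 0.4],
    [0, 0, 0, 0, 0, 0, 0.4],
  ],
)

```text
time: 19.35
tool_pos: [0.5529, 0.2057, 0.0316]
tcp_rot: [3.121, -0.321, -0.0]
wrist_force: [-2.7, -11.0, 10.9]
width: 0.568
grip_force: 95.2
```

```bash
python3 jf.py
```

```text
t 19.35 pos [0.5529 0.2057 0.0316] yaw -0.205 tilt [-7.0e-04 -4.4e-03 -1.0e+00] F [ -2.7 -11.   10.9] T [-1.77  0.35 -0.2 ] w 0.568 g 95.2
jig pos [34.6 29.4] jig F [ -0.4 -11.3]
```

Request:
drive_tool(
  rows=[
    [0, 0, 0, 0, -0.001, 0, 0.4],
    [0, 0, 0, 0, 0, 0, 0.4],
    [0, 0, 0, 0, 0, 0, 0.4],
  ],
)

```text
time: 19.6
tool_pos: [0.5529, 0.2058, 0.0317]
tcp_rot: [3.119, -0.321, -0.001]
wrist_force: [-2.7, -14.0, 12.1]
width: 0.571
grip_force: 95.4
```

```bash
python3 jf.py
```

```text
t 19.6 pos [0.5529 0.2058 0.0317] yaw -0.2049 tilt [-0.0012 -0.0058 -1.    ] F [ -2.7 -14.   12.1] T [-2.37  0.35 -0.21] w 0.571 g 95.4
jig pos [34.6 29.5] jig F [  0.2 -14.2]
```

Request:
drive_tool(
  rows=[
    [0, 0, 0, 0, 0.0025, 0, 0.4],
    [0, 0, 0, 0.001, 0, 0, 0.4],
    [0, 0, 0, 0.001, 0, 0, 0.4],
    [0, 0, 0, 0.001, 0, 0, 0.4],
    [0, 0, 0, 0.001, 0, 0, 0.4],
    [0, 0, 0, 0, 0, 0, 0.4],
    [0, 0, 0, 0, 0, 0, 0.4],
  ],
)

```text
time: 20.18
tool_pos: [0.5531, 0.2056, 0.0317]
tcp_rot: [3.123, -0.323, -0.011]
wrist_force: [-12.1, -3.2, 17.1]
width: 0.569
grip_force: 96.0
```

```bash
python3 jf.py
```

```text
t 20.18 pos [0.5531 0.2056 0.0317] yaw -0.2065 tilt [-0.0071 -0.0015 -1.    ] F [-12.1  -3.2  17.1] T [-0.52  1.94 -0.21] w 0.569 g 96.0
jig pos [34.9 29.3] jig F [-11.2  -5.6]
```

Request:
drive_tool(
  rows=[
    [0, 0, 0, 0.001, 0, 0.001, 0.4],
    [0, 0, 0, 0, -0.001, 0, 0.4],
    [0, 0, 0, 0.001, -0.001, 0.001, 0.4],
    [0, 0, 0, 0, -0.001, 0, 0.4],
    [0, 0, 0, 0, 0, 0, 0.4],
    [0, 0, 0, 0, 0, 0, 0.4],
  ],
)

```text
time: 20.68
tool_pos: [0.5532, 0.2058, 0.0317]
tcp_rot: [3.118, -0.323, -0.019]
wrist_force: [-25.1, -13.0, 38.5]
width: 0.569
grip_force: 98.4
```

```bash
python3 jf.py
```

```text
t 20.68 pos [0.5532 0.2058 0.0317] yaw -0.2062 tilt [-0.0129 -0.0058 -0.9999] F [-25.1 -13.   38.5] T [-1.92  3.75 -0.25] w 0.569 g 98.4
jig pos [34.9 29.5] jig F [-21.9 -17.8]
```

Request:
drive_tool(
  rows=[
    [0.25, 0.35, 0, 0, 0, -0.0005, 0.4],
    [0.25, 0.35, 0, 0, 0, 0, 0.4],
    [0, 0, 0, 0, 0, 0, 0.4],
    [0, 0, 0, 0, 0, 0, 0.4],
  ],
)

```text
time: 21.02
tool_pos: [0.5531, 0.2057, 0.0316]
tcp_rot: [-3.125, 0.323, -0.001]
wrist_force: [-23.0, -12.1, 35.3]
width: 0.569
grip_force: 98.1
```

```bash
python3 jf.py; python3 - <<'E'
from fit import *
s=read_camera("scene")
A=cv2.resize(s["color"][170:280,330:440,::-1],(600,600),interpolation=cv2.INTER_CUBIC)
cv2.imwrite("pics/k1.png",A)
E
```

```text
t 21.02 pos [0.5531 0.2057 0.0316] yaw -0.2057 tilt [ 9.e-04 -1.e-04 -1.e+00] F [-23.  -12.1  35.3] T [-2.39  3.7  -0.28] w 0.569 g 98.1
jig pos [34.8 29.4] jig F [-20.1 -16.6]
```

View pics/k1.png

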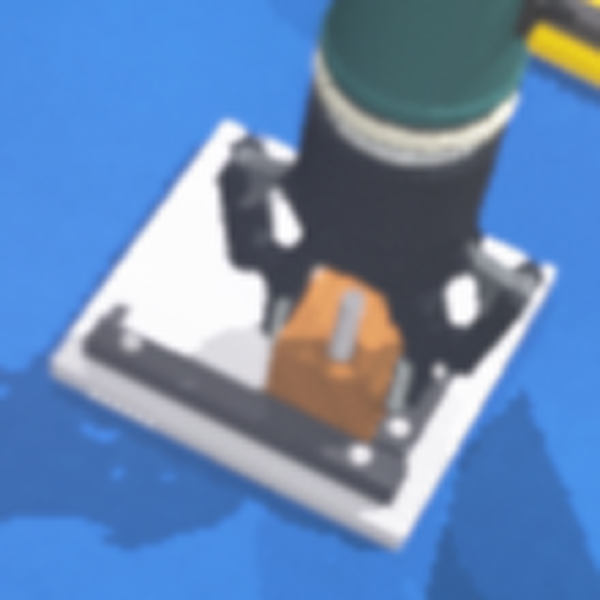

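The heel sits in the corner at about (335,390) in the crop. Its front is flush with the long fence, its side is at the short fence, and the dowel is upright at (345,330). I'll hold briefly to confirm it's steady, then hand in.

Request:
drive_tool(
  rows=[
    [0, 0, 0, 0, 0, 0, 0.4],
    [0, 0, 0, 0, 0, 0, 0.4],
    [0, 0, 0, 0, 0, 0, 0.4],
    [0, 0, 0, 0, 0, 0, 0.4],
    [0, 0, 0, 0, 0, 0, 0.4],
    [0, 0, 0, 0, 0, 0, 0.4],
  ],
)

```text
time: 21.57
tool_pos: [0.5531, 0.2057, 0.0316]
tcp_rot: [3.125, -0.323, 0.001]
wrist_force: [-22.7, -10.8, 35.1]
width: 0.568
grip_force: 98.2
```

```bash
python3 jf.py; python3 -c "
from workcell import workorder; print(workorder.finish_job())"
```

```text
t 21.57 pos [0.5531 0.2057 0.0316] yaw -0.2057 tilt [ 7.e-04 -1.e-04 -1.e+00] F [-22.7 -10.8  35.1] T [-2.41  3.71 -0.27] w 0.568 g 98.2
jig pos [34.9 29.4] jig F [-20.  -15.2]
the job is handed in; nothing more can be done
None
```

The tall dowel is seated in the heel's bore, and the heel is flat in the jig corner, held pressed against both fences (about 20 N on the long, 15 N on the short); the job was handed in at 21.6 s, with no verdict returned.

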